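# Master the bench air gauge with its setting ring

## Task

Re-master the bench air gauge: lower the setting ring with the green band over the upright gauge plug, keeping hold of it until it rests fully home on the plug's shoulder, and let it go; the button stores whatever is on the plug, so do not press it before. Then draw the yellow screwdriver up out of its rack, put its blade down through the hole with the yellow rim in the readout's deck and press the recessed orange button all the way down. Finish while you still grip the screwdriver and hold the button down with it (do not put it back or let go), and leave everything else where it is.

Things in the scene. Friction and masses are not known exactly. Their poses are not given: they have to be found in the camera images.
- station: gauging station, fixed (sizes in mm): grey plate 160 (x) by 280 (y), 12 thick. Origin: centre of its underside, z up, -x its front. Left (+y): the plug. Right: the readout, a housing 140 (x) by 116 (y) with a flat deck 54 above the bench; on the rear of the deck a display column 64 wide rises to 166 above the bench, its front face 53 behind the aperture
- plug_seat (a point): on the plug's axis, at the height of the shoulder on which the ring must rest (42 mm above the bench). The shoulder is 38 mm across, below it a flange 62 mm across and 8 mm high on the plate. The plug above it is an aluminium pin 22 mm across, straight for 40 mm, then tapered to 13 mm across at its tip
- plug_tip (a point): centre of the plug's tip, 48 mm above plug_seat (90 mm above the bench)
- aperture (a point): centre of the mouth of the round hole (14 mm across, vertical, straight) in the readout's deck, level with the deck, 54 mm above the bench; a flat yellow rim lies round it. The orange button's cap (12 mm across) fills the hole 17 mm below the mouth
- set_button (a joint): travel of the recessed button: 0 up, 0.004 m fully down (its stop). Spring: about 2.4 N to start it, 4.8 N fully down; it springs back when let go
- ring_green: setting ring with the green band: a steel ring 52 mm across outside, bore 25 mm, 26 mm high, about 0.25 kg, with a green band round its waist and a green circle on its top face; lies flat on the bench at the start. Origin: centre of its underside, z up
- ring_green_mid (a point): centre of the green ring, on its axis, 13 mm above its underside
- driver_yellow: yellow screwdriver (sizes in mm), hanging upright, blade down, in the rack. Origin: centre of the blade's tip, z along the shaft up to the handle. Blade round, 6 across; steel bolster 17 across, 93 to 105 above the tip, hangs on the rack; handle 24 across from 120 to 179, its end at 198. About 0.09 kg. In the rack the tip is 9 above the bench
- rack: wooden screwdriver rack, fixed to the bench: a bridge 50 (x) by 160 (y) mm whose top is 102 mm above the bench, on a foot 70 by 160 mm. Two holes 9 mm across, 42 mm to either side of its middle along its y axis; the two screwdrivers hang in them, either way round. Origin: centre of the underside, z up
- ring_red: the setting ring with the red band, same size as the green one (52 mm across, 26 mm high); a bystander. Origin: centre of its underside
- driver_red: red-handled screwdriver hanging in the other hole of the rack, same size and frame as the yellow one; a bystander
- caliper: digital caliper lying at the front of the bench, 240x76x12; a bystander. Origin: centre of its underside
- marker_red: red and white marker pen lying at the front, 36x130x12; a bystander. Origin: centre of its underside
- loupe: black eye loupe standing at the front, 34 across, 26 high; a bystander. Origin: centre of its underside
- die_segment: small black die block, 46x49x22; a bystander. Origin: centre of its underside

How it is judged (in metres and radians):
On the way, in this order (a step that is already met when the one before it is completed fails the run):
1. The green-banded ring, still in the grip, is down over the plug to within 10 mm of the shoulder (contact force between the fingers and ring_green above 0.5 N and horizontal distance between ring_green_mid and plug_seat below 0.004 m and z of ring_green_mid in the frame of plug_seat below 0.023 m).
2. The ring sits home on the shoulder, square, and is let go (horizontal distance between ring_green_mid and plug_seat below 0.003 m and z of ring_green_mid in the frame of plug_seat between 0.0105 and 0.0155 m and angle between the z axis of ring_green and the z axis of station, either way round below 0.07 rad and contact force between the fingers and ring_green below 0.1 N), for 0.2 s.
At the end, for the whole second after the job is handed in: Through the last second the yellow screwdriver, still gripped, stands in the aperture and pushes the button (over 1.5 N, at least 3 of its 4 mm down); the green ring, not touched by the fingers, sits home on the plug (2.5 mm in height, 3 mm off axis, 0.07 rad) (all of step 2 and value of joint set_button above 0.003 m and contact force between driver_yellow and set_button above 1.5 N and z of driver_yellow in the frame of aperture below -0.012 m and horizontal distance between driver_yellow and aperture below 0.007 m and contact force between the fingers and driver_yellow above 1 N); the arm keeps its last pose, push and grip.
It fails at once if the button is pressed (1.5 mm or more) while the green-banded ring is not home on the plug (value of joint set_button above 0.0015 m and not (horizontal distance between ring_green_mid and plug_seat below 0.003 m and z of ring_green_mid in the frame of plug_seat between 0.0105 and 0.0155 m and angle between the z axis of ring_green and the z axis of station, either way round below 0.07 rad)).
It fails at once if another thing on the bench is moved by more than 30 mm (distance of any of ring_red, driver_red, caliper, marker_red, loupe, die_segment from where it was at the start of the episode above 0.03 m).
It also fails if it takes over 69 s, if anything falls off the work surface, if the arm or the gripper's body presses on something with over 40 N, if the wrist force passes 120 N, or if a joint passes its speed limit or range.

## Robot

A 6-joint arm with a two-finger parallel gripper is mounted at the origin on a cart in front of the work surface, level with it; the furniture and walls round the work are solid. World frame = base frame: x ahead of the robot, y to its left, z up, the work surface at z = 0. Lengths are in m, angles in degrees, forces in N, time in s.
With the tool pointing down it reaches from about 0.4 to 0.825 m from the base axis. Payload 7 kg.
Tool frame: the origin (TCP) lies on the centre line of the jaws, within the pads' length; the fingertips stand 19 mm ahead of it and the grasp point (between the pads) is the TCP (r.tip_extent is the distance from the TCP to the fingertips, in m); z points along the fingers, y is the line along which they close (so a half turn about z gives the same grasp; the last joint's range is limited). The gripper opens to 88 mm and grips with 3 to 60 N. Pads are 19 mm wide; open, the fingers measure 130 mm over their backs; the gripper's body (78 mm by 193 mm) begins 47 mm behind the grasp point.
Start: joints at [85.663, 20.546, 0.682, 0, -70.136, -16.507], TCP at [0.24, 0.631, 0.246] pointing down, gripper open.
Joint ranges: [-176.03, 176.03], [-82.01, 121.73], [-58.28, 71.71], [-173.87, 95.51], [-174.79, -0.11], [-173.66, 173.66]. Speed limits (degrees/s): [136.94, 136.94, 172.46, 180, 180, 180].

## Interface

Orientations are given as [roll, pitch, yaw] about the fixed x, y, z axes, in that order (R = Rz(yaw) Ry(pitch) Rx(roll)).
In Python, from plant import r gives the robot as it stands. The module is installed in compiled form; this text tells all that it offers.
- The arm moves only by the tool jog_arm, never from a script. Its argument "deltas" is a list that holds one entry, the list of rows, each a list of 5 numbers: the opening, from -1 (shut) to 1 (fully open), then the shift along the world's x, y, z in cm, then the turn about the world's z in rad. In form: [[[claw, dx, dy, dz, turn], ...]]. A call has 1 to 8 rows; each row shifts and turns the commanded pose from where the row before left it; what a row does not reach is not made up. A row lasts 1/8 s, in which the tool goes at most 62.5 mm and 10.7 degrees, less where a joint would pass 70% of its speed; a pose out of reach is approached as far as the arm can. A call with a gripper value outside its range is refused whole. The fingers move at their own pace and stop on an object; "force" is the grip in N (left out, the last holds). Time passes only in rows, so rows that do not move let the fingers close. It gives the time, the measured TCP pose, the force, the opening and the grip force at its end, in the units of the state.
- r.get_state(): the state, without advancing time (a new reading comes with each control period).
- r.capture(name): name is "scene" or "top"; returns the picture (480x640x3 uint8, blue, green, red); there is no depth.
- r.camera_info(name): a dict with "fx", "fy", "cx", "cy" (pixels), "view" (4x4, takes a point from world to camera coordinates). Camera axes: x right, y up, looking along -z (the intrinsics and any distortion apply to the point x, -y, -z); pixel columns grow to the right and rows downward; lengths in m; the calibration is good to about 2 mm. A picture is of the moment at which its call begins. camera_info takes no time and is no camera call.
- r.close_job(): hands the job in; it is judged then, once.
The state is a dict: "time_s": time; "joints": joint angles; "qd": joint speeds; "joint_torque": joint torques, N m; "tcp_pos": TCP position; "eef_rot": TCP orientation; "contact_force": force on the tool from outside, world axes, zero at the start; "moment": the same for the moment, N m; "gripper_width": finger opening in m; "gripper_force": force on a finger pad.
Only numpy, scipy, OpenCV 4.12 (cv2) and the standard library are available. Lean on these libraries where they do the work, as an engineer would, in place of code of your own. Each camera call takes 0.05 s, during which the arm holds its last target. There are 200 camera calls.

## Working session

There is one attempt and no reset: what is moved stays moved. The work goes in short steps, Python scripts to look and compute and a tool call to move; the robot and the scene stay as the last step left them, time stands still between calls to the robot, and variables do not carry over. Pictures are saved under pics/ and viewed, at most 10 in all, crops included, and the job is handed in when it is done.

Besides the shell and the picture viewer there is one more tool, called after "Emit:" by a JSON object that holds its "op" and its "data". jog_arm: Moves the arm, as the interface text tells. Its arguments: {"type":"object","properties":{"deltas":{"type":"array"},"force":{"type":"number"}},"required":["deltas"]}

```bash
mkdir -p pics; python3 - <<'E'
from plant import r
import cv2,numpy as np
for n in("scene","top"):
    cv2.imwrite(f"pics/{n}0.png",r.capture(n)); i=r.camera_info(n); print(n,{k:(np.round(v,4).tolist() if k=="view" else v) for k,v in i.items()})
print(r.get_state())
E
```

```text
scene {'fx': 563.9312753499487, 'fy': 563.9312753499487, 'cx': 323.62460461015223, 'cy': 238.75207288384755, 'view': [[0.5235, -0.852, 0.0099, -0.2888], [0.5085, 0.3218, 0.7987, -0.2882], [-0.6836, -0.413, 0.6017, -1.0087], [0.0, 0.0, 0.0, 1.0]]}
top {'fx': 585.7499294502328, 'fy': 585.7499294502328, 'cx': 312.44324848630345, 'cy': 232.31756185873263, 'view': [[-0.014, -0.9998, -0.0111, -0.0193], [0.9864, -0.0156, 0.1634, -0.471], [-0.1635, -0.0086, 0.9865, -1.4016], [0.0, 0.0, 0.0, 1.0]]}
{'time_s': 0.1, 'joints': array([ 8.56616480e+01,  2.05864655e+01,  6.38955803e-01, -1.77962734e-02,
       -7.01354525e+01, -1.65055358e+01]), 'qd': array([ 0.00835181, -0.08470023,  0.17598703,  0.0618838 , -0.01210718,
        0.00024589]), 'joint_torque': array([-1.23844944e-03, -5.84160376e+01,  2.93753135e+01,  7.01555684e+00,
        1.01704712e-02, -4.09636459e-05]), 'tcp_pos': array([0.24007239, 0.63042707, 0.24472543]), 'eef_rot': array([ 1.79915703e+02, -7.53120125e-03, -2.08499416e+01]), 'contact_force': array([ 0.71090176, -0.59287582, -0.58245557]), 'moment': array([0.0164525, 0.0235268, 0.0075854]), 'gripper_force': 0.0, 'gripper_width': 0.0874563354100466}
```

View pics/scene0.png

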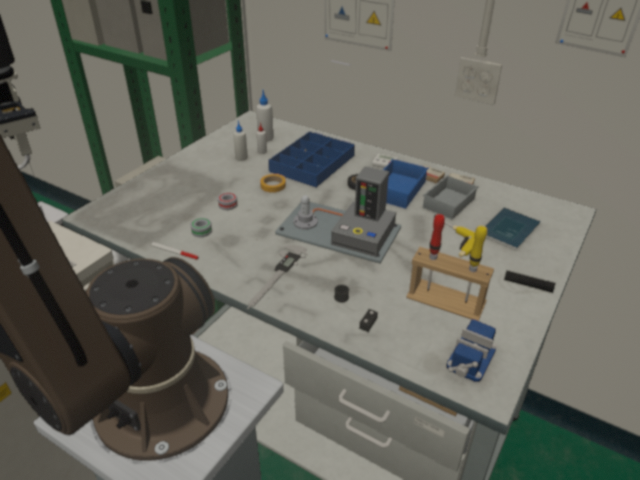

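View pics/top0.png

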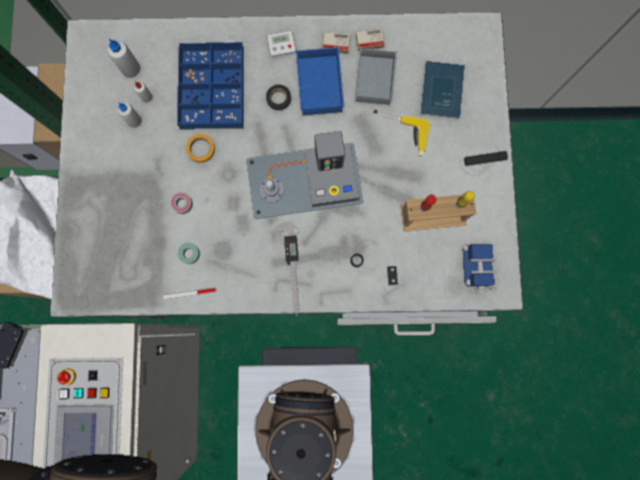

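```bash
cat > h.py <<'E'
import cv2,numpy as np
from plant import r
I={n:r.camera_info(n) for n in("scene","top")}
def ray(n,p):
    i=I[n];V=np.array(i["view"]);R=V[:3,:3]
    d=R.T@np.array([(p[0]-i["cx"])/i["fx"],-(p[1]-i["cy"])/i["fy"],-1]);return -R.T@V[:3,3],d/np.linalg.norm(d)
def plane(n,p,z):
    o,d=ray(n,p);return o+d*(z-o[2])/d[2]
def tri(a,b):
    A=np.zeros((3,3));B=np.zeros(3);L=[ray("scene",a),ray("top",b)]
    for o,d in L: P=np.eye(3)-np.outer(d,d);A+=P;B+=P@o
    x=np.linalg.solve(A,B);return x,max(np.linalg.norm(np.cross(x-o,d)) for o,d in L)
def proj(n,X):
    i=I[n];c=(np.array(i["view"])@np.append(X,1))[:3];return np.array([i["cx"]-i["fx"]*c[0]/c[2],i["cy"]+i["fy"]*c[1]/c[2]])
def blobs(img,box,lo,hi,amin=4):
    x0,y0,x1,y1=box;h=cv2.cvtColor(img[y0:y1,x0:x1],cv2.COLOR_BGR2HSV)
    m=cv2.inRange(h,np.array(lo),np.array(hi));n,l,s,c=cv2.connectedComponentsWithStats(m)
    return [(s[k][4],(c[k]+[x0,y0]).round(1).tolist(),[int(s[k][0]+x0),int(s[k][1]+y0),int(s[k][2]),int(s[k][3])]) for k in range(1,n) if s[k][4]>=amin]
E
python3 - <<'E'
from h import *
S=cv2.imread("pics/scene0.png");T=cv2.imread("pics/top0.png")
print("green",blobs(S,(180,205,225,250),(60,30,60),(95,255,255)),blobs(T,(165,230,215,275),(60,30,60),(95,255,255)))
print("yel",blobs(S,(330,215,390,250),(20,90,90),(35,255,255)),blobs(T,(310,175,365,205),(20,90,90),(35,255,255)))
print("drv",blobs(S,(440,215,500,275),(22,150,90),(35,255,255)),blobs(T,(440,180,490,225),(22,150,90),(35,255,255)))
print("red",blobs(S,(425,205,450,265),(0,150,70),(8,255,255)),blobs(T,(415,180,445,225),(0,150,70),(8,255,255)))
k=lambda im,x,y,w,h,f:cv2.resize(im[y:y+h,x:x+w],None,fx=f,fy=f,interpolation=cv2.INTER_CUBIC)
a=k(T,245,130,133,100,3);b=k(S,275,165,133,100,3);c=k(T,390,180,133,100,3);d=k(S,400,205,133,100,3)
cv2.imwrite("pics/c1.png",np.vstack([np.hstack([a,b]),np.hstack([c,d])])[:600,:798])
E
```

```text
green [(np.int32(65), [200.3, 224.2], [192, 219, 18, 10]), (np.int32(53), [200.0, 232.1], [192, 230, 18, 5])] [(np.int32(164), [187.6, 252.6], [178, 243, 20, 20])]
yel [(np.int32(48), [357.2, 230.5], [353, 228, 10, 6])] [(np.int32(63), [333.4, 189.9], [329, 186, 10, 9])]
drv [(np.int32(550), [473.0, 240.5], [456, 227, 31, 32]), (np.int32(24), [473.5, 263.1], [470, 261, 8, 5])] [(np.int32(132), [465.9, 198.5], [458, 192, 16, 14])]
red [(np.int32(252), [437.1, 229.9], [431, 215, 13, 32]), (np.int32(22), [433.8, 251.0], [431, 249, 7, 5])] [(np.int32(114), [428.9, 201.8], [423, 195, 13, 14])]
```

View pics/c1.png

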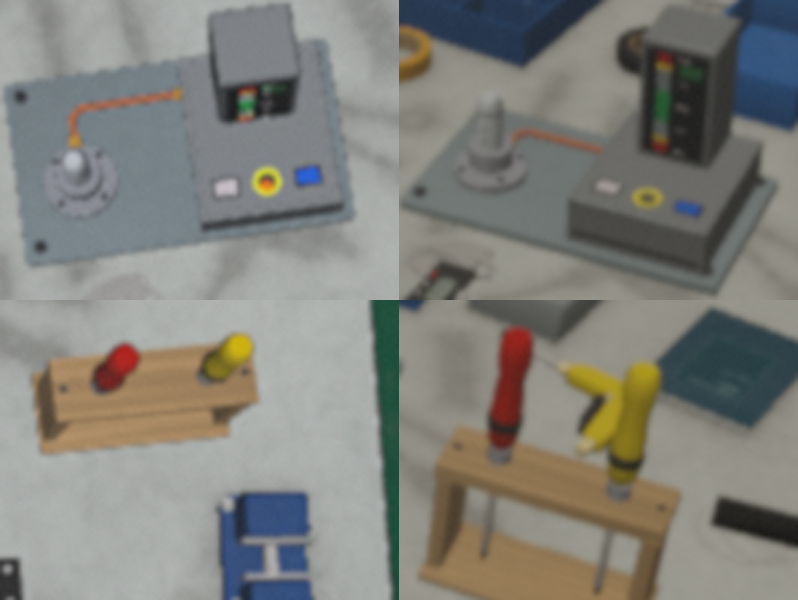

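```bash
python3 - <<'E'
from h import *
np.set_printoptions(precision=4,suppress=True)
q=lambda x,y,ox,oy:((x+.5)/3-.5+ox,(y+.5)/3-.5+oy)
t=lambda x,y:q(x,y,245,130);s=lambda x,y:q(x-399,y,275,165)
T=cv2.imread("pics/top0.png")
print("ring top z.026",plane("top",(187.6,252.6),.024),"scene",plane("scene",(200.3,224.2),.026), tri((200.3,224.2),(187.6,252.6)))
print("aper",plane("top",(333.4,189.9),.054),plane("scene",(357.2,230.5),.054),tri((357.2,230.5),(333.4,189.9)))
print("plug tip",plane("top",t(74,157),.090),plane("scene",s(490,95),.090),tri(s(490,95),t(74,157)))
print("flange",plane("top",t(82,181),.020),plane("scene",s(490,169),.020))
print("plate corners",*[plane("top",t(*c),.012)[:2] for c in((8,88),(28,265),(352,218),(326,40))])
t2=lambda x,y:q(x,y-300,390,180);s2=lambda x,y:q(x-399,y-300,400,205)
for n,a,b in(("yel end",(643,370),(240,347)),("red end",(517,336),(126,357))):print(n,tri(s2(*a),t2(*b)),plane("scene",s2(*a),.2),plane("top",t2(*b),.2))
print("bolster low",plane("scene",s2(619,494),.104),plane("scene",s2(500,458),.104),"top-bolster",plane("top",t2(208,378),.108),plane("top",t2(100,386),.108))
print("rack top",*[plane("top",t2(*c),.102)[:2] for c in((48,362),(55,418),(258,402),(250,345))])
print("rack top sc",*[plane("scene",s2(*c),.102)[:2] for c in((436,461),(458,428),(680,491),(664,531))])
E
```

```text
ring top z.026 [0.427  0.2836 0.024 ] scene [0.4208 0.2781 0.026 ] (array([0.4275, 0.2848, 0.0193]), np.float64(0.00019589456186066328))
aper [ 0.5731 -0.0794  0.054 ] [ 0.5712 -0.0806  0.054 ] (array([ 0.5735, -0.0795,  0.0522]), np.float64(3.9477146400923185e-05))
plug tip [0.5865 0.0753 0.09  ] [0.5832 0.074  0.09  ] (array([0.5868, 0.0759, 0.0875]), np.float64(0.0004688068784412406))
flange [0.5836 0.0744 0.02  ] [0.578  0.0715 0.02  ]
plate corners [0.668  0.1381] [0.5139 0.1206] [ 0.5498 -0.1522] [ 0.7058 -0.1343]
yel end (array([ 0.5195, -0.3727,  0.2061]), np.float64(0.00029526624103184073)) [ 0.5285 -0.3711  0.2   ] [ 0.5208 -0.374   0.2   ]
red end (array([ 0.5134, -0.2893,  0.2053]), np.float64(6.002341215549562e-05)) [ 0.5209 -0.287   0.2   ] [ 0.5146 -0.2904  0.2   ]
bolster low [ 0.5187 -0.3753  0.104 ] [ 0.5118 -0.2917  0.104 ] top-bolster [ 0.5172 -0.3721  0.108 ] [ 0.5122 -0.2874  0.108 ]
rack top [ 0.5334 -0.2485] [ 0.4884 -0.2522] [ 0.4986 -0.4117] [ 0.5445 -0.4081]
rack top sc [ 0.4873 -0.2546] [ 0.53   -0.2522] [ 0.5464 -0.4089] [ 0.5005 -0.4131]
```

The top crop shows the plug tip at about (270,182) and the aperture at (333,190). The yellow driver's end is at about (470,195), and the green ring at (188,253). The points from the two views agree with the given heights to about 2 mm, so I'm moving to the ring.

Emit:
{"op": "jog_arm", "data": {"deltas": [[[1,2.67,-4.94,-1.8,0],[1,2.67,-4.94,-1.8,0],[1,2.67,-4.94,-1.8,0],[1,2.67,-4.94,-1.8,0],[1,2.67,-4.94,-1.8,0],[1,2.67,-4.94,-1.8,0],[1,2.67,-4.94,-1.8,0],[1,0,0,0,0]]], "force": 30}}

```text
time_s: 1.1
tcp_pos: [0.4271, 0.2809, 0.1179]
eef_rot: [179.8, 0.1, -21.1]
contact_force: [-0.7, 0.9, 0.1]
gripper_width: 0.0879
gripper_force: 0.0
```

Emit:
{"op": "jog_arm", "data": {"deltas": [[[1,0,0.2,-3.0,0],[1,0,0,-3.0,0],[1,0,0,-2.0,0],[1,0,0,-1.0,0],[1,0,0,0,0]]]}}

```text
time_s: 1.72
tcp_pos: [0.4269, 0.2872, 0.0293]
eef_rot: [179.9, 0.0, -20.8]
contact_force: [0.1, -0.8, 0.2]
gripper_width: 0.0877
gripper_force: 0.0
```

```bash
python3 - <<'E'
from h import *
print(r.get_state()["tcp_pos"])
T=r.capture("top");S=r.capture("scene")
k=lambda im,x,y:cv2.resize(im[y:y+80,x:x+80],None,fx=5,fy=5,interpolation=cv2.INTER_CUBIC)
cv2.imwrite("pics/g1.png",np.hstack([k(T,148,212),k(S,160,185)]))
E
```

```text
[0.42688615 0.28720063 0.02926683]
```

View pics/g1.png

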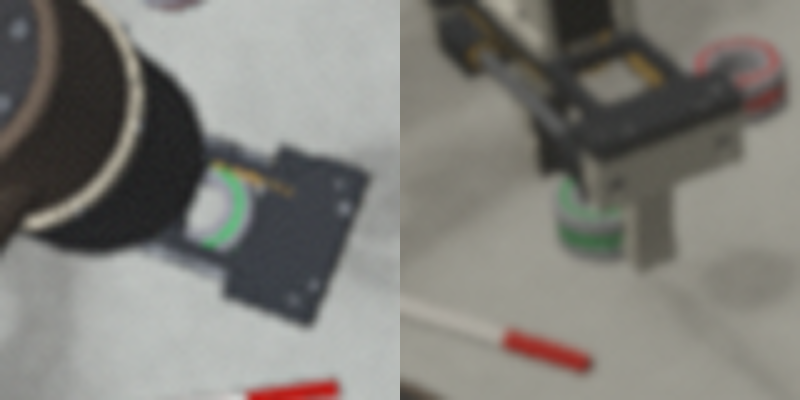

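The ring is between the fingers, and the red ring and marker are clear. I'll lower the last 7 mm and close.

Emit:
{"op": "jog_arm", "data": {"deltas": [[[1,0,-0.3,-0.7,0],[1,0,0,0,0],[0.1,0,0,0,0],[-0.2,0,0,0,0],[-0.2,0,0,0,0],[-0.2,0,0,0,0]]], "force": 30}}

```text
time_s: 2.58
tcp_pos: [0.4271, 0.284, 0.0226]
eef_rot: [-180.0, -0.0, -20.8]
contact_force: [0.2, 0.2, -0.0]
gripper_width: 0.0528
gripper_force: 0.0
```

Emit:
{"op": "jog_arm", "data": {"deltas": [[[-0.6,0,0,0,0],[-0.6,0,0,0,0],[-0.6,0,0,0,0]]], "force": 30}}

```text
time_s: 2.95
tcp_pos: [0.4271, 0.284, 0.0226]
eef_rot: [180.0, -0.0, -20.8]
contact_force: [-0.4, 0.5, 1.6]
gripper_width: 0.0506
gripper_force: 30.0
```

Emit:
{"op": "jog_arm", "data": {"deltas": [[[-0.6,0,0,1.5,0],[-0.6,0,0,4.5,0],[-0.6,0,0,5.5,0],[-0.6,2.5,-3.5,0,0],[-0.6,3.0,-4,0,0],[-0.6,3,-4,0,0],[-0.6,1.5,-2,0,0],[-0.6,0,0,0,0]]]}}

```text
time_s: 3.95
tcp_pos: [0.5276, 0.1475, 0.138]
eef_rot: [180.0, 0.0, -21.0]
contact_force: [-0.6, 0.8, -3.0]
gripper_width: 0.0506
gripper_force: 30.0
```

```bash
python3 - <<'E'
from h import *
print(r.get_state()["tcp_pos"])
T=r.capture("top");S=r.capture("scene");cv2.imwrite("pics/T2.png",T);cv2.imwrite("pics/S2.png",S)
X=r.get_state()["tcp_pos"];a=proj("top",X).astype(int);b=proj("scene",X).astype(int);print(a,b)
k=lambda im,c:cv2.resize(im[c[1]-40:c[1]+40,c[0]-40:c[0]+40],None,fx=5,fy=5,interpolation=cv2.INTER_CUBIC)
cv2.imwrite("pics/g2.png",np.hstack([k(T,a),k(S,b)]))
E
```

```text
[0.5276017  0.14746036 0.13800983]
[235 202] [265 181]
```

View pics/g2.png

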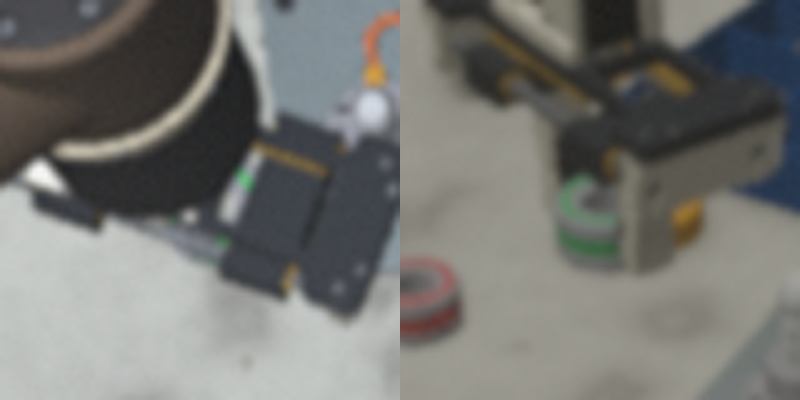

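```bash
python3 - <<'E'
from h import *
np.set_printoptions(precision=2,suppress=True)
X=np.array([.5276,.1475,.138-.0226])
P=np.array([proj("scene",X+[.026*np.cos(t),.026*np.sin(t),z]) for t in np.linspace(0,6.28,60) for z in(0,.026)])
print("pred ring cols",P.min(0),P.max(0),proj("scene",X+[0,0,.013]),(proj("scene",X+[.00934,-.00356,0])-proj("scene",X)))
S=cv2.imread("pics/S2.png");S0=cv2.imread("pics/scene0.png")
print("green",blobs(S,(245,170,290,205),(55,50,50),(95,255,255),3))
# row profiles across ring below band
for y in(191,192,193,194): print(y,S[y,250:288].astype(int).sum(1).tolist())
print("plug pred",proj("scene",[.585,.075,.09]),proj("scene",[.585,.075,.06]))
for y in(199,203,207): print(y,S0[y,296:316].astype(int).sum(1).tolist())
E
```

```text
pred ring cols [255.29 174.29] [277.6  194.95] [266.52 184.52] [ 3.48 -1.31]
green [(np.int32(16), [258.6, 179.0], [257, 176, 5, 8]), (np.int32(30), [262.1, 189.7], [257, 188, 11, 4])]
191 [442, 440, 437, 437, 433, 415, 375, 333, 305, 292, 279, 262, 245, 239, 233, 234, 227, 223, 250, 299, 329, 323, 281, 251, 247, 251, 253, 253, 260, 282, 326, 355, 379, 395, 405, 411, 417, 423]
192 [443, 443, 443, 440, 435, 427, 399, 366, 331, 311, 299, 291, 284, 278, 274, 266, 261, 256, 268, 298, 327, 324, 284, 254, 253, 254, 257, 259, 268, 305, 363, 391, 405, 413, 416, 421, 425, 429]
193 [449, 444, 446, 444, 442, 435, 422, 400, 368, 332, 313, 305, 301, 299, 296, 288, 281, 275, 274, 292, 321, 325, 288, 258, 257, 260, 263, 278, 302, 344, 387, 410, 417, 420, 428, 429, 431, 435]
194 [450, 449, 446, 443, 444, 442, 437, 425, 405, 374, 349, 339, 331, 324, 314, 305, 293, 290, 288, 301, 325, 330, 298, 272, 275, 283, 302, 328, 359, 388, 408, 422, 425, 426, 428, 430, 434, 438]
plug pred [305.07 195.89] [305.19 206.06]
199 [437, 437, 437, 434, 422, 413, 419, 432, 435, 422, 396, 360, 333, 357, 406, 425, 428, 425, 425, 424]
203 [428, 422, 402, 375, 348, 344, 342, 335, 325, 317, 302, 278, 265, 282, 317, 336, 341, 347, 354, 354]
207 [371, 347, 336, 334, 343, 358, 361, 350, 347, 343, 326, 301, 282, 293, 314, 334, 333, 330, 329, 330]
```

```bash
python3 - <<'E'
from h import *
np.set_printoptions(precision=2,suppress=True)
S=cv2.imread("pics/S2.png");S0=cv2.imread("pics/scene0.png");T0=cv2.imread("pics/top0.png")
print("pred at grasp",proj("scene",[.4271,.284,.026]),proj("scene",[.4271,.284,.013]),proj("top",[.4271,.284,.026]))
def edges(row,a,b):
    v=row[a:b].astype(float).sum(1);g=np.gradient(cv2.GaussianBlur(v[:,None],(1,3),0)[:,0]);return a+g.argmin(),a+g.argmax()
for y in(226,228,230,232,234): print(y,edges(S0[y],184,218),S0[y,186:215].astype(int).sum(1).tolist())
for y in(182,184,186,188): print(y,S[y,250:262].astype(int).sum(1).tolist())
for y in (250,252,254): print(y,T0[y,172:205].astype(int).sum(1).tolist())
x=187;print([int(v) for v in T0[238:268,x].astype(int).sum(1)])
E
```

```text
pred at grasp [200.19 222.2 ] [200.83 226.45] [187.28 252.48]
226 (np.int64(208), np.int64(211)) [432, 432, 434, 426, 405, 381, 363, 348, 344, 342, 331, 316, 304, 302, 310, 318, 330, 338, 342, 349, 346, 343, 326, 294, 273, 324, 398, 432, 438]
228 (np.int64(190), np.int64(211)) [435, 438, 437, 431, 406, 360, 343, 348, 352, 348, 346, 338, 339, 338, 337, 341, 342, 342, 332, 316, 296, 266, 237, 215, 217, 284, 375, 420, 437]
230 (np.int64(191), np.int64(211)) [440, 438, 439, 435, 408, 342, 287, 282, 295, 301, 310, 306, 307, 303, 296, 287, 277, 262, 249, 230, 218, 202, 188, 198, 227, 283, 361, 411, 433]
232 (np.int64(191), np.int64(211)) [443, 441, 441, 438, 419, 364, 294, 250, 234, 238, 243, 245, 240, 237, 232, 221, 213, 205, 199, 199, 190, 196, 215, 233, 264, 322, 385, 422, 432]
234 (np.int64(192), np.int64(209)) [446, 444, 445, 443, 434, 410, 366, 319, 293, 277, 267, 259, 257, 257, 251, 241, 234, 237, 241, 238, 233, 242, 274, 324, 373, 406, 428, 435, 432]
182 [442, 442, 436, 417, 388, 372, 364, 348, 337, 346, 342, 310]
184 [445, 443, 440, 437, 421, 384, 354, 348, 349, 351, 349, 348]
186 [441, 441, 438, 439, 429, 393, 331, 300, 310, 323, 338, 342]
188 [439, 440, 439, 435, 424, 394, 328, 271, 256, 266, 273, 282]
250 [504, 504, 507, 512, 517, 495, 447, 398, 385, 412, 405, 338, 260, 261, 353, 447, 488, 501, 494, 488, 466, 435, 410, 386, 395, 364, 315, 376, 473, 511, 515, 507, 507]
252 [508, 513, 522, 516, 509, 481, 437, 393, 399, 426, 379, 270, 259, 390, 493, 525, 522, 516, 516, 510, 493, 457, 420, 389, 394, 378, 296, 308, 422, 496, 511, 506, 509]
254 [515, 515, 519, 517, 505, 476, 433, 387, 391, 420, 384, 287, 322, 461, 521, 526, 520, 517, 515, 505, 474, 445, 418, 389, 409, 379, 287, 310, 426, 499, 508, 503, 505]
[517, 516, 513, 507, 471, 428, 392, 396, 423, 408, 350, 361, 447, 504, 525, 527, 526, 526, 513, 482, 445, 417, 391, 393, 404, 418, 473, 514, 523, 518]
```

Emit:
{"op": "jog_arm", "data": {"deltas": [[[-0.6,2.8,-3.6,0,0],[-0.6,2.8,-3.6,0,0],[-0.6,0,0,0,0],[-0.6,0,0,-1.0,0],[-0.6,0,0,-0.5,0],[-0.6,0,0,0,0]]]}}

```text
time_s: 4.8
tcp_pos: [0.5823, 0.0777, 0.1219]
eef_rot: [180.0, 0.1, -20.8]
contact_force: [-0.7, 1.2, -3.2]
gripper_width: 0.0504
gripper_force: 30.0
```

```bash
python3 - <<'E'
from h import *
T=r.capture("top");S=r.capture("scene");cv2.imwrite("pics/S3.png",S)
X=r.get_state()["tcp_pos"];a=proj("top",X).astype(int);b=proj("scene",X).astype(int);print(X,a,b)
k=lambda im,c:cv2.resize(im[c[1]-30:c[1]+50,c[0]-40:c[0]+40],None,fx=5,fy=5,interpolation=cv2.INTER_CUBIC)
cv2.imwrite("pics/g3.png",np.hstack([k(T,a),k(S,b)]))
E
```

```text
[0.58290755 0.07761463 0.12262453] [267 180] [303 184]
```

View pics/g3.png

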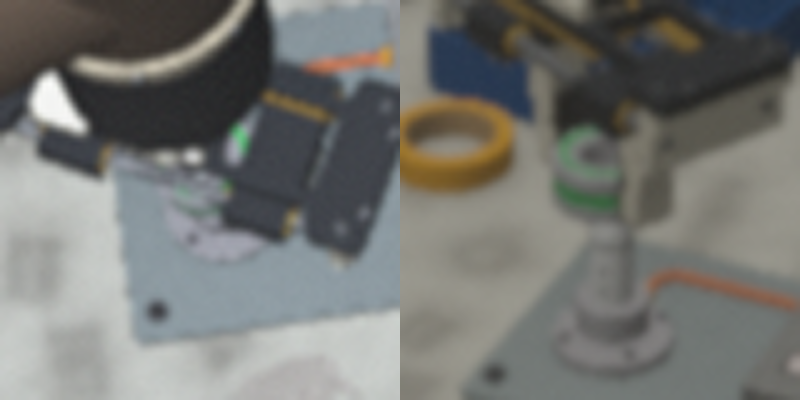

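Emit:
{"op": "jog_arm", "data": {"deltas": [[[-0.6,0.2,-0.3,0,0],[-0.6,0,0,0,0],[-0.6,0,0,-0.5,0],[-0.6,0,0,-0.4,0],[-0.6,0,0,-0.4,0],[-0.6,0,0,0,0]]]}}

```text
time_s: 5.65
tcp_pos: [0.5848, 0.0739, 0.109]
eef_rot: [180.0, 0.0, -20.8]
contact_force: [-0.5, 0.3, -3.5]
gripper_width: 0.0502
gripper_force: 30.0
```

Emit:
{"op": "jog_arm", "data": {"deltas": [[[-0.6,0,0,-0.3,0],[-0.6,0,0,-0.3,0],[-0.6,0,0,0,0]]]}}

```text
time_s: 6.02
tcp_pos: [0.5849, 0.074, 0.1033]
eef_rot: [180.0, 0.0, -20.8]
contact_force: [0.1, -1.0, -3.3]
gripper_width: 0.0506
gripper_force: 30.0
```

Emit:
{"op": "jog_arm", "data": {"deltas": [[[-0.6,0,0,-0.3,0],[-0.6,0,0,-0.3,0],[-0.6,0,0,-0.3,0],[-0.6,0,0,0,0]]]}}

```text
time_s: 6.52
tcp_pos: [0.5849, 0.074, 0.0942]
eef_rot: [180.0, 0.0, -20.8]
contact_force: [-0.2, 1.0, -4.0]
gripper_width: 0.0502
gripper_force: 30.0
```

Emit:
{"op": "jog_arm", "data": {"deltas": [[[-0.6,0,0,-0.5,0],[-0.6,0,0,-0.5,0],[-0.6,0,0,-0.5,0],[-0.6,0,0,-0.5,0],[-0.6,0,0,-0.4,0],[-0.6,0,0,0,0]]]}}

```text
time_s: 7.28
tcp_pos: [0.5849, 0.074, 0.07]
eef_rot: [180.0, 0.0, -20.9]
contact_force: [-0.4, 2.7, -4.3]
gripper_width: 0.0502
gripper_force: 30.0
```

Emit:
{"op": "jog_arm", "data": {"deltas": [[[-0.6,0,0,-0.2,0],[-0.6,0,0,-0.15,0],[-0.6,0,0,-0.1,0],[-0.6,0,0,0,0]]]}}

```text
time_s: 7.78
tcp_pos: [0.5853, 0.0741, 0.0661]
eef_rot: [-180.0, -0.0, -20.8]
contact_force: [-1.4, 2.4, -1.4]
gripper_width: 0.0504
gripper_force: 30.0
```

Emit:
{"op": "jog_arm", "data": {"deltas": [[[-0.6,0,0,-0.1,0],[-0.6,0,0,-0.1,0],[-0.6,0,0,0,0]]]}}

```text
time_s: 8.15
tcp_pos: [0.5852, 0.0741, 0.0646]
eef_rot: [-180.0, -0.0, -20.8]
contact_force: [-3.2, 3.2, 4.3]
gripper_width: 0.0503
gripper_force: 30.0
```

Upward force appears at the predicted seat height, so the ring is home. Releasing it now.

Emit:
{"op": "jog_arm", "data": {"deltas": [[[-0.6,0,0,-0.05,0],[0.3,0,0,0,0],[0.6,0,0,0,0],[0.6,0,0,0,0],[0.6,0,0,0,0],[0.6,0,0,0,0],[0.6,0,0,0,0]]]}}

```text
time_s: 9.02
tcp_pos: [0.5851, 0.074, 0.0635]
eef_rot: [180.0, -0.0, -20.8]
contact_force: [0.1, -0.3, 0.1]
gripper_width: 0.0701
gripper_force: 0.0
```

Emit:
{"op": "jog_arm", "data": {"deltas": [[[0.6,0,0,1,0],[0.6,0,0,3,0],[0.6,0,0,5,0],[0.6,0,0,5,0],[0.6,0,0,5,0],[0.6,0,0,3,0],[0.6,-2,0,0,-0.18],[0.6,-2,0,0,-0.18]]]}}

```text
time_s: 10.02
tcp_pos: [0.5446, 0.0739, 0.2847]
eef_rot: [-179.9, -0.0, -41.8]
contact_force: [1.1, -0.0, 0.2]
gripper_width: 0.0699
gripper_force: 0.0
```

```bash
python3 - <<'E'
from h import *
T=r.capture("top");S=r.capture("scene");print(r.get_state()["tcp_pos"])
a=proj("top",[.585,.075,.06]).astype(int);b=proj("scene",[.585,.075,.06]).astype(int);print(a,b)
print(blobs(S,(285,185,330,225),(55,50,50),(95,255,255),3))
k=lambda im,c:cv2.resize(im[c[1]-40:c[1]+40,c[0]-40:c[0]+40],None,fx=5,fy=5,interpolation=cv2.INTER_CUBIC)
cv2.imwrite("pics/g4.png",np.hstack([k(T,a),k(S,b)]))
E
```

```text
[0.54365307 0.07379679 0.28495447]
[270 185] [305 206]
[(np.int32(8), [298.1, 204.0], [297, 202, 3, 5]), (np.int32(11), [312.7, 204.6], [311, 202, 4, 6]), (np.int32(42), [304.6, 213.2], [297, 211, 18, 5])]
```

View pics/g4.png

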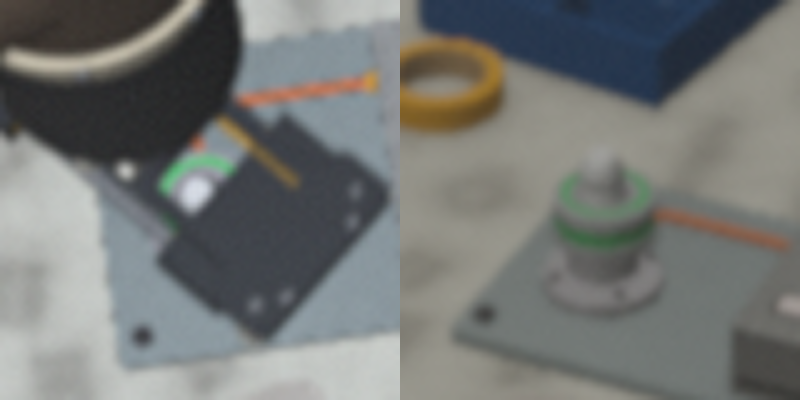

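The ring sits flat on the shoulder: in the scene view its top and band are level and centred on the pin. Next I'm going over the yellow driver.

Emit:
{"op": "jog_arm", "data": {"deltas": [[[0.6,-0.3,-5.6,0,-0.168],[0.6,-0.3,-5.6,0,-0.168],[0.6,-0.3,-5.6,0,-0.168],[0.6,-0.3,-5.6,0,-0.168],[0.6,-0.3,-5.6,0,-0.168],[0.6,-0.3,-5.6,0,0],[0.6,-0.3,-5.6,0,0],[0.6,-0.4,-5.5,0,0]]]}}

```text
time_s: 11.12
tcp_pos: [0.5201, -0.3752, 0.2841]
eef_rot: [-180.0, -0.0, -89.4]
contact_force: [0.7, -0.9, 0.0]
gripper_width: 0.0703
gripper_force: 0.0
```

Emit:
{"op": "jog_arm", "data": {"deltas": [[[0.6,0,0,0,0],[0.6,0,0,0,0]]]}}

```text
time_s: 11.38
tcp_pos: [0.52, -0.3733, 0.2835]
eef_rot: [180.0, 0.0, -89.6]
contact_force: [0.8, 0.4, -1.5]
gripper_width: 0.0703
gripper_force: 0.0
```

Emit:
{"op": "jog_arm", "data": {"deltas": [[[0.6,-0.1,0,-3,0],[0.6,0,0,-3,0],[0.6,0,0,-3,0],[0.6,0,0,-2,0],[0.6,0,0,-0.3,0],[0.6,0,0,0,0]]]}}

```text
time_s: 12.12
tcp_pos: [0.5199, -0.3725, 0.1716]
eef_rot: [-179.9, -0.0, -89.5]
contact_force: [-0.4, -0.3, 0.9]
gripper_width: 0.0702
gripper_force: 0.0
```

```bash
python3 - <<'E'
from h import *
T=r.capture("top");S=r.capture("scene");print(r.get_state()["tcp_pos"],r.get_state()["contact_force"])
X=[.519,-.373,.15];a=proj("top",X).astype(int);b=proj("scene",X).astype(int);print(a,b)
k=lambda im,c:cv2.resize(im[c[1]-40:c[1]+40,c[0]-40:c[0]+40],None,fx=5,fy=5,interpolation=cv2.INTER_CUBIC)
cv2.imwrite("pics/g5.png",np.hstack([k(T,a),k(S,b)]))
E
```

```text
[ 0.51990468 -0.37290777  0.17198392] [ 0.02701146 -0.3852949  -0.58858897]
[463 201] [475 251]
```

View pics/g5.png

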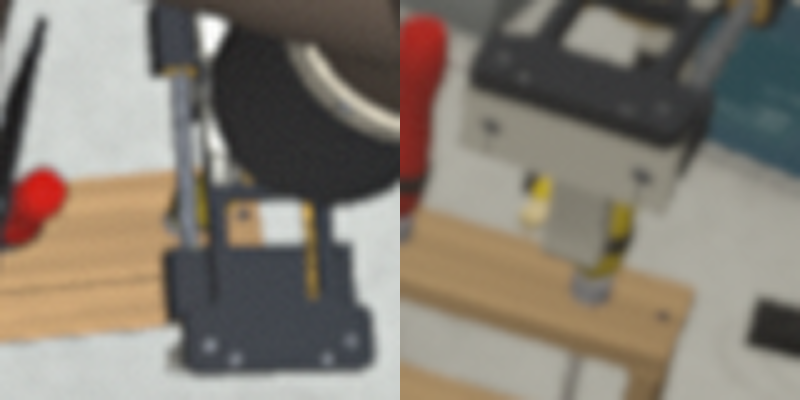

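The yellow handle is between the jaws, with the front finger ahead of it and the red driver clear. Closing now.

Emit:
{"op": "jog_arm", "data": {"deltas": [[[-0.2,0,0,0,0],[-0.4,0,0,0,0],[-0.8,0,0,0,0],[-1,0,0,0,0],[-1,0,0,0,0],[-1,0,0,0,0]]], "force": 45}}

```text
time_s: 12.98
tcp_pos: [0.5193, -0.3731, 0.1705]
eef_rot: [-180.0, -0.0, -89.6]
contact_force: [0.9, -0.1, -0.3]
gripper_width: 0.0224
gripper_force: 45.0
```

Emit:
{"op": "jog_arm", "data": {"deltas": [[[-1,0,0,0.5,0],[-1,0,0,1.5,0],[-1,0,0,2,0],[-1,0,0,2,0],[-1,0,0,2,0],[-1,0,0,2,0],[-1,0,0,1.5,0],[-1,0,0,0,0]]]}}

```text
time_s: 13.98
tcp_pos: [0.5194, -0.3732, 0.2873]
eef_rot: [-179.9, -0.1, -89.6]
contact_force: [-0.1, -0.4, -1.9]
gripper_width: 0.0224
gripper_force: 45.0
```

Emit:
{"op": "jog_arm", "data": {"deltas": [[[-1,0.5,3,0,0],[-1,0.9,5,0,0],[-1,1,5.3,0,0],[-1,1,5.3,0,0],[-1,1,5.3,0,0],[-1,0.6,3.4,0,0],[-1,0.4,2,0,0],[-1,0,0,0,0]]]}}

```text
time_s: 14.98
tcp_pos: [0.573, -0.0791, 0.285]
eef_rot: [179.9, -0.0, -89.5]
contact_force: [-0.2, 0.3, -1.0]
gripper_width: 0.0221
gripper_force: 45.0
```

Emit:
{"op": "jog_arm", "data": {"deltas": [[[-1,0,0,-2,0],[-1,0,0,-2,0],[-1,0,0,0,0],[-1,0,0,0,0]]]}}

```text
time_s: 15.48
tcp_pos: [0.5734, -0.0808, 0.2462]
eef_rot: [-180.0, -0.0, -89.6]
contact_force: [0.4, -0.7, -1.1]
gripper_width: 0.0223
gripper_force: 45.0
```

```bash
python3 - <<'E'
from h import *
T=r.capture("top");S=r.capture("scene");X=r.get_state()["tcp_pos"];print(X,r.get_state()["contact_force"])
cv2.imwrite("pics/S6.png",S)
tip=X-[0,0,.1615];print("tip pred",tip,proj("scene",tip),proj("top",tip),"ap",proj("scene",[.573,-.08,.054]))
b=[357,215]
k=lambda im,c,f:cv2.resize(im[c[1]-50:c[1]+50,c[0]-50:c[0]+50],None,fx=f,fy=f,interpolation=cv2.INTER_CUBIC)
cv2.imwrite("pics/g6.png",np.hstack([k(T,[333,190],4),k(S,b,4)]))
E
```

```text
[ 0.5735507  -0.08042379  0.24655792] [-0.37726254 -0.03464448 -1.10365181]
tip pred [ 0.5735507  -0.08042379  0.08505792] [358.2394408  219.24549127] [334.11777631 186.66865165] ap [357.35545716 230.05543906]
```

View pics/g6.png

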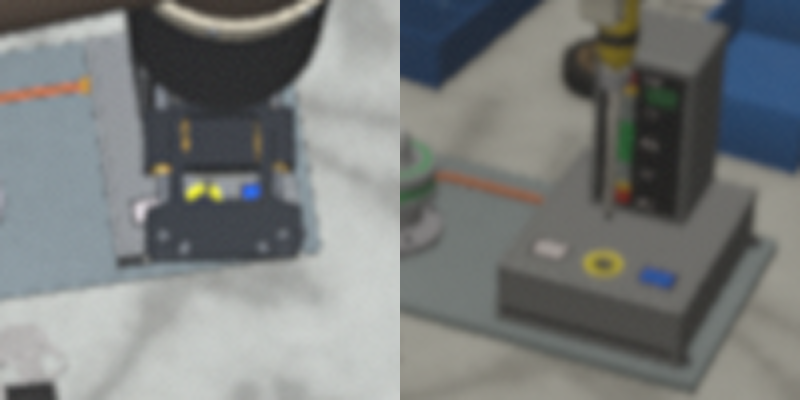

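The blade tip in the scene crop is at about (359,219) px, and the hole is at (357,230.5). That puts the tip about 2 mm to the right of its prediction, so I'll correct slightly and then lower it.

Emit:
{"op": "jog_arm", "data": {"deltas": [[[-1,-0.15,0.15,0,0],[-1,0,0,-1,0],[-1,0,0,-1,0],[-1,0,0,-0.7,0],[-1,0,0,0,0]]]}}

```text
time_s: 16.2
tcp_pos: [0.5712, -0.0785, 0.2176]
eef_rot: [179.9, -0.0, -89.6]
contact_force: [-0.4, 0.3, -0.0]
gripper_width: 0.0224
gripper_force: 45.0
```

```bash
python3 - <<'E'
from h import *
T=r.capture("top");S=r.capture("scene");X=r.get_state()["tcp_pos"];print(X,r.get_state()["contact_force"])
b=[357,222]
k=lambda im,c,f:cv2.resize(im[c[1]-30:c[1]+30,c[0]-40:c[0]+40],None,fx=f,fy=f,interpolation=cv2.INTER_CUBIC)
cv2.imwrite("pics/g7.png",k(S,b,8))
E
```

```text
[ 0.5717157  -0.07852434  0.21853912] [ 0.06404826 -0.00550182 -0.87782549]
```

View pics/g7.png

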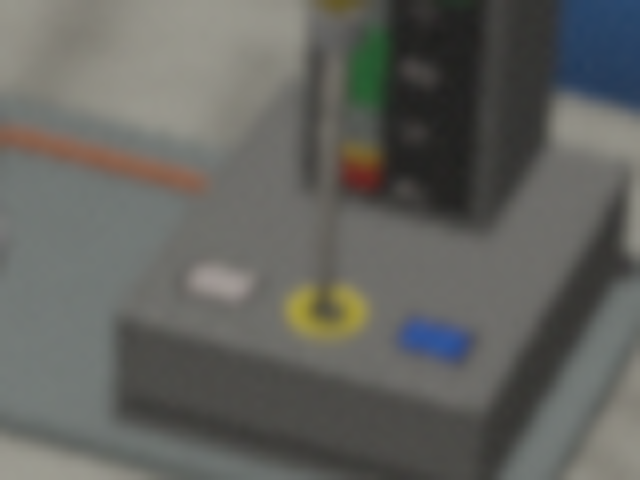

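The blade enters at the centre of the yellow rim, about (325,300) in the crop. Continuing down.

Emit:
{"op": "jog_arm", "data": {"deltas": [[[-1,0,0,-0.5,0],[-1,0,0,-0.5,0],[-1,0,0,-0.5,0],[-1,0,0,-0.2,0],[-1,0,0,0,0]]]}}

```text
time_s: 16.92
tcp_pos: [0.5715, -0.0785, 0.2014]
eef_rot: [180.0, -0.0, -89.6]
contact_force: [0.5, 0.0, -0.7]
gripper_width: 0.0224
gripper_force: 45.0
```

Emit:
{"op": "jog_arm", "data": {"deltas": [[[-1,0,0,-0.2,0],[-1,0,0,-0.2,0],[-1,0,0,-0.1,0],[-1,0,0,0,0],[-1,0,0,0,0]]]}}

```text
time_s: 17.55
tcp_pos: [0.5718, -0.0785, 0.1968]
eef_rot: [-180.0, -0.0, -89.6]
contact_force: [-0.6, -0.1, 2.2]
gripper_width: 0.0223
gripper_force: 45.0
```

Contact with the button at the expected height; pressing to its stop.

Emit:
{"op": "jog_arm", "data": {"deltas": [[[-1,0,0,-0.15,0],[-1,0,0,-0.15,0],[-1,0,0,0,0],[-1,0,0,0,0]]]}}

```text
time_s: 18.05
tcp_pos: [0.5719, -0.0786, 0.1942]
eef_rot: [-179.9, -0.0, -89.6]
contact_force: [-1.1, -0.1, 8.0]
gripper_width: 0.0225
gripper_force: 45.0
```

Emit:
{"op": "jog_arm", "data": {"deltas": [[[-1,0,0,-0.1,0],[-1,0,0,-0.05,0],[-1,0,0,0,0],[-1,0,0,0,0]]]}}

```text
time_s: 18.55
tcp_pos: [0.5721, -0.0787, 0.1939]
eef_rot: [-179.9, -0.0, -89.6]
contact_force: [-3.4, 0.7, 14.0]
gripper_width: 0.0222
gripper_force: 45.0
```

```bash
python3 - <<'E'
from h import *
S=r.capture("scene");print(blobs(S,(285,185,330,225),(55,50,50),(95,255,255),3));s=r.get_state();print(s["tcp_pos"],s["contact_force"],s["gripper_force"])
print(r.close_job())
E
```

```text
[(np.int32(8), [298.1, 204.0], [297, 202, 3, 5]), (np.int32(10), [312.9, 204.4], [312, 202, 3, 6]), (np.int32(41), [304.7, 213.1], [297, 211, 18, 5])]
[ 0.5721629  -0.07870849  0.19396809] [-3.2042628   1.21141245 13.94469912] 45.003414303209865
the job is handed in; nothing more can be done
None
```

The job is handed in at about 19 s, with no verdict returned: the green ring sits released on the plug's shoulder, and the gripped yellow screwdriver holds the button at its stop (about 14 N at the wrist, well over the 4.8 N it needs).

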